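# Pull the filter plate of a duplex coolant filter for inspection

## Robot

A 6-joint arm with a two-finger parallel gripper is mounted at the origin on a cart in front of the work surface, level with it; the furniture and walls round the work are solid. World frame = base frame: x ahead of the robot, y to its left, z up, the work surface at z = 0. Lengths are in m, angles in rad, forces in N, time in s.
With the tool pointing down it reaches from about 0.375 to 0.925 m from the base axis. Payload 5.7 kg.
Tool frame: the origin (TCP) lies on the front face of the gripper's body, between the roots of the fingers; the fingertips stand 80 mm ahead of it and the grasp point (between the pads) lies 61 mm ahead of it; z points along the fingers, y is the line along which they close (so a half turn about z gives the same grasp; the last joint's range is limited). The gripper opens to 88 mm and grips with 3 to 60 N. Pads are 20 mm wide; open, the fingers measure 115 mm over their backs; the gripper's body (75 mm by 178 mm) begins 61 mm behind the grasp point.
Start: joints at [0.988, 0.359, 1.51, -0, 1.272, -0.115], TCP at [0.271, 0.536, 0.303] pointing down, gripper open.
Joint ranges: [-2.97, 2.97], [-1.01, 2.36], [0.21, 2.38], [-0.96, 4.11], [0.2, 2.71], [-2.98, 2.98]. Speed limits (rad/s): [2.39, 2.39, 3.14, 3.14, 3.14, 3.14].

## Interface

Orientations are given as a unit quaternion [x, y, z, w].
In Python, from cell import manip gives the robot as it stands.
- The arm moves only by the tool carry_out, never from a script. Its argument "targets" is a list of rows, each a list of 3 entries, a list of its own where there are three numbers: the closure, from -1 (fully open) to 1 (shut), so that 0 is half open, then the shift along the tool's x, y, z each as a share of 0.3 m, from -1 to 1, then the turn, a rotation vector about the tool's x, y, z each as a share of 45 degrees, from -1 to 1. A call has 1 to 12 rows; each row shifts and turns the commanded pose from where the row before left it, along the tool's axes as they then stand; what a row does not reach is not made up. A row lasts 1/8 s, in which the tool goes at most 62.5 mm and 10.7 degrees, less where a joint would pass 70% of its speed; a pose out of reach is approached as far as the arm can. A call with a number of a shift or a turn outside -1 to 1 is refused whole. A call with a gripper value outside its range is refused whole. The fingers move at their own pace and stop on an object; "newtons" is the grip in N (left out, the last holds). Time passes only in rows, so rows that do not move let the fingers close. It gives the time, the measured TCP pose, the force, the opening and the grip force at its end, in the units of the state.
- manip.get_state(): the state, without advancing time (a new reading comes with each control period).
- manip.camera(name): name is "scene" or "side" or "wrist"; returns the picture (384x512x3 uint8, red, green, blue); there is no depth.
- manip.camera_model(name): a dict with "camera_matrix" (3x3 intrinsics, pixels), "world_from_camera" (4x4, takes a point from camera to world coordinates); the wrist camera has in their place "hand_eye" (4x4, takes a point from camera to tool coordinates, whose origin is the TCP and whose axes are the flange's). Camera axes: x right, y down, z forward; pixel columns grow to the right and rows downward; lengths in m; the calibration is good to about 2 mm. A picture is of the moment at which its call begins: read the wrist's pose just before it. camera_model takes no time and is no camera call.
- manip.finish_job(): hands the job in; it is judged then, once.
Trained networks look in the newest picture that a camera, given by its name, has taken for a name from the list of things; names that differ only in an ending like _2 or _b are one class to them, and where a whole thing is asked for, a point or a joint stands for the part that bears it (a point fixed in the world has none). Each returns a list of dicts, best first, with "score" (0 to 1); they miss things now and then, are a little off and sometimes report something else, mostly with a low value. They report only what shows in the picture. A call takes as long as a camera call.
- manip.find_in(name, camera): "centre" ([x, y, z] in m, in world coordinates, good to about 4 mm: the middle of the surface that is visible of it).
- manip.trace(name, camera): "region" (384x512 bool, what is visible of it).
The state is a dict: "time_s": time; "joints": joint angles; "qd": joint speeds; "joint_efforts": joint torques, N m; "tcp_pos": TCP position; "orientation": TCP orientation; "force": force on the tool from outside, world axes, zero at the start; "ft_torque": the same for the moment, N m; "finger_gap": finger opening in m; "grip_force": force on a finger pad.
Only numpy, scipy, OpenCV 4.12 (cv2) and the standard library are available. Lean on these libraries where they do the work, as an engineer would, in place of code of your own. Each camera call takes 0.05 s, during which the arm holds its last target. There are 200 camera calls.

## Task

This duplex coolant filter is due for inspection: first press the cover that stands ajar fully shut, so that this chamber can carry the flow alone, and only then lift the other chamber's cover right up and leave it standing open. Draw the filter plate inside it straight out by its yellow tab and hold it up for inspection over the middle of the drip tray, upright, still, and about a hand's breadth clear above the tray. Finish there while still holding it; do not put it down or let go, and leave the other things lying around alone.

Things in the scene. Friction and masses are not known exactly. Their poses are not given: they have to be found in the camera images.
- filter_skid: dark steel base plate of the duplex filter, 150 x 274 mm, fixed, top 16 mm above the work surface; the two chambers stand on it side by side, 65 mm either side of its middle along its y. Origin: underside, on the surface. Its x axis points from the cocks (front) to the hinges (rear), z up
- filter_a: blue chamber in service, 120 x 110 x 85 mm (x, y, z), fixed on the skid (left or right varies); its cock has a green lever that stands upright, along the pipe. Its cover stands slightly ajar. Origin: centre of its underside; x axis to the rear (hinge side), y along the skid, z up
- filter_b: blue chamber taken out of service, same size and axes; its cock has a red lever lying level, across the pipe. Its cover is shut and hides the filter plate. Rim 85 mm above its origin (101 mm above the work surface)
- cover_a (a joint): angle of the cover on filter_a (rad): 0 fully shut on its seal, grows as the cover opens; starts 0.06 to 0.14. Stiff friction hinge at the rear rim: stays at any angle, takes 2 to 7 N downward on the handle to close it (least when pushed along its arc), then comes up hard against the rim
- cover_b (a joint): angle of the cover on filter_b (rad): 0 shut (start), 1.57 upright, stop at 1.75 (leaning back). Same friction hinge (0.36 N m): stays where it is left, about 6 N upward at the handle to lift it. No latch
- cover_a_handle (a point): middle of the steel handle bar on cover_a: a round bar 11 mm thick running along the chamber's y, 65 mm clear between its two posts, its centre 32 mm above the flat top of the cover and 25 mm behind the cover's front edge. It moves with the cover. Covers are shallow hoods 122 x 112 x 30 mm
- cover_b_handle (a point): middle of the same handle bar on cover_b. It lies 97 mm in front of and 62 mm above the hinge line when shut, and can turn between the fingers as the cover swings
- cover_a_hinge (a point): middle of the hinge line of cover_a, at the rear rim of the chamber; the hinge line runs along the chamber's y
- cover_b_hinge (a point): middle of the hinge line of cover_b, likewise
- filter_plate: filter plate standing upright in guide channels inside filter_b, 15 mm in front of the chamber's middle: mesh in an aluminium frame 10 mm thick (its x, along the chamber's x), 88 mm wide (y), 76 mm high, with a yellow tab on top; 0.14 to 0.28 kg, guides leave about 2 mm play and reach up to 10 mm below the rim. Origin: middle of its lower edge, 4 mm above the chamber's underside; z up along the plate
- plate_tab (a point): grip point of the yellow tab, 90 mm above the plate's lower edge; the tab is 10 mm thick (plate's x), 38 mm wide (y), reaches 13 mm above and 14 mm below this point, and stands out 22 mm above the chamber's rim once the cover is up
- drip_tray: shallow aluminium drip tray 150 x 220 x 22 mm (x, y, z), fixed, to the left of the filter. Origin: middle of its underside
- oil_can: green oil can with a long spout, 167 mm tall; bystander, leave alone
- flat_file: flat file with a wooden handle, 290 mm long; bystander, leave alone
- steel_block_1: drilled steel block 40 x 60 x 30 mm; bystander, leave alone
- spanner_17: combination spanner 182 mm long; bystander, leave alone
- hammer: hammer 262 mm long; bystander, leave alone
- grease_tin: blue tin with a white lid, 73 mm across, 54 mm tall; bystander, leave alone

How it is judged:
On the way, in this order (a step that is already met when the one before it is completed fails the run):
1. the ajar cover is pressed fully shut (value of joint cover_a below 0.012 rad), for 0.2 s.
2. the other cover is lifted right up (value of joint cover_b above 1.35 rad), for 0.2 s.
3. the filter plate is drawn out above the rim of its chamber (z of filter_plate in the frame of filter_b above 0.088 m and contact force between the fingers and filter_plate above 1 N), for 0.1 s.
At the end, for the whole second after the job is handed in: cover_a fully shut (within 0.012 rad), cover_b standing open (over 1.3 rad), and the filter plate held still by the fingers alone over the drip tray: the middle of its lower edge within 50 mm of the tray's middle and 45 to 200 mm above its underside, upright within 0.2 rad (value of joint cover_a below 0.012 rad and value of joint cover_b above 1.3 rad and horizontal distance between filter_plate and drip_tray below 0.05 m and z of filter_plate in the frame of drip_tray between 0.045 and 0.2 m and angle between filter_plate's own z axis and vertical below 0.2 rad and linear speed of filter_plate below 0.03 m/s and contact force between the fingers and filter_plate above 2 N and contact force between filter_plate and drip_tray below 0.2 N); the arm keeps its last pose, push and grip.
It fails at once if both covers open at once (value of joint cover_a above 0.03 rad and value of joint cover_b above 0.15 rad).
It fails at once if a bystander is disturbed (moved more than 30 mm) (distance of any of oil_can, flat_file, steel_block_1, spanner_17, hammer, grease_tin from where it was at the start of the episode above 0.03 m).
It also fails if it takes over 64 s, if anything falls off the work surface, if the arm or the gripper's body presses on something with over 40 N, if the wrist force passes 120 N, or if a joint passes its speed limit or range.

## Working session

There is one attempt and no reset: what is moved stays moved. The work goes in short steps, Python scripts to look and compute and a tool call to move; the robot and the scene stay as the last step left them, time stands still between calls to the robot, and variables do not carry over. Pictures are saved under pics/ and viewed, at most 10 in all, crops included, and the job is handed in when it is done.

Besides the shell and the picture viewer there is one more tool, called after "Emit:" in YAML: its name, and indented under it one key for each argument. carry_out: Moves the arm, as the interface text tells. Shift numbers are shares of 0.3 m and turn numbers shares of 45 degrees, none past 1 either way. Its arguments: {"type":"object","properties":{"targets":{"type":"array"},"newtons":{"type":"number"}},"required":["targets"]}

```bash
mkdir -p pics
cat > h.py <<'E'
import numpy as np, cv2
from cell import manip
from scipy.spatial.transform import Rotation as R
E
python3 - <<'E'
from h import *
s=manip.get_state(); print(s['time_s'],s['tcp_pos'],s['orientation'],s['finger_gap'])
print(R.from_quat(s['orientation']).as_matrix().round(3))
ims=[]
for c in ['scene','side']:
    im=manip.camera(c); cv2.imwrite(f'pics/{c}0.png',im[...,::-1])
    for n in ['filter_a','filter_b','filter_skid','cover_a_handle','cover_b_handle','cover_a','drip_tray','oil_can','hammer','grease_tin','flat_file','steel_block_1','spanner_17']:
        print(c,n,[(np.round(d['centre'],3).tolist(),round(d['score'],2)) for d in manip.find_in(n,c)][:3])
E
```

```text
0.0 [0.27023559 0.53508186 0.30181101] [ 2.31743480e-01  9.72776493e-01 -8.67533761e-04 -3.18735352e-04] 0.08818236224659844
[[-0.893  0.451 -0.001]
 [ 0.451  0.893 -0.002]
 [ 0.    -0.002 -1.   ]]
scene filter_a [([0.464, -0.176, 0.108], 0.94), ([0.484, -0.02, 0.132], 0.73)]
scene filter_b [([0.464, -0.176, 0.108], 0.94), ([0.484, -0.02, 0.132], 0.73)]
scene filter_skid [([0.425, -0.166, 0.028], 0.8), ([0.545, 0.511, 0.025], 0.31)]
scene cover_a_handle [([0.497, -0.029, 0.133], 0.56)]
scene cover_b_handle [([0.476, -0.162, 0.133], 0.91), ([0.446, 0.534, 0.007], 0.64)]
scene cover_a [([0.48, -0.156, 0.129], 0.82), ([0.504, -0.03, 0.139], 0.71), ([0.462, -0.174, 0.107], 0.37)]
scene drip_tray [([0.431, 0.273, -0.001], 0.63), ([0.499, -0.028, 0.141], 0.47)]
scene oil_can []
scene hammer [([0.544, 0.51, 0.025], 0.58), ([0.472, -0.162, 0.13], 0.52)]
scene grease_tin [([0.65, 0.07, 0.055], 0.48)]
scene flat_file [([0.442, -0.401, 0.015], 0.52)]
scene steel_block_1 [([0.431, -0.465, 0.03], 0.58)]
scene spanner_17 [([0.446, 0.532, 0.007], 0.61)]
side filter_a [([0.515, -0.132, 0.132], 0.91), ([0.539, -0.004, 0.132], 0.76)]
side filter_b [([0.515, -0.132, 0.132], 0.91), ([0.539, -0.004, 0.132], 0.76)]
side filter_skid [([0.525, -0.011, 0.133], 0.63), ([0.539, 0.047, 0.016], 0.6), ([0.447, -0.454, 0.034], 0.23)]
side cover_a_handle [([0.529, -0.012, 0.136], 0.77)]
side cover_b_handle [([0.499, -0.135, 0.125], 0.7)]
side cover_a [([0.494, -0.136, 0.128], 0.65)]
side drip_tray [([0.426, 0.274, -0.001], 0.56)]
side oil_can [([0.606, -0.465, 0.056], 0.62)]
side hammer [([0.54, 0.591, 0.028], 0.93)]
side grease_tin [([0.642, 0.091, 0.052], 0.52)]
side flat_file [([0.507, -0.396, 0.013], 0.68)]
side steel_block_1 [([0.538, -0.0, 0.132], 0.72), ([0.446, -0.456, 0.032], 0.49)]
side spanner_17 [([0.452, 0.546, 0.005], 0.78)]
```

View pics/scene0.png

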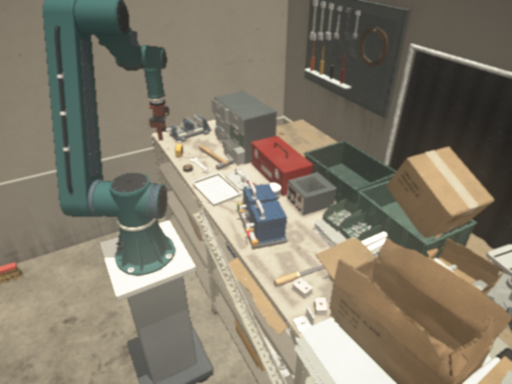

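View pics/side0.png

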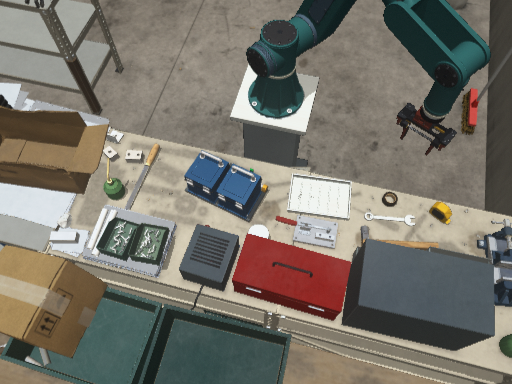

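Two blue chambers stand side by side: in the side view one is at about (207,170), the other at about (240,187). The white drip tray is at about (320,197) with the oil can, file and blocks on the far side. The levers are too small to read here, so I'll take the wrist camera over there.

```bash
cat >> h.py <<'E'
def down(yaw):  # tool z down, tool y at world angle yaw (rad)
    y=np.array([np.cos(yaw),np.sin(yaw),0]); z=np.array([0,0,-1.]); return np.c_[np.cross(y,z),y,z]
def plan(segs,closure,p=None,Rm=None,pr=True):
    """segs: list of (target pos, target R, n rows). Prints rows in tool shares."""
    s=manip.get_state()
    p=np.array(s['tcp_pos']) if p is None else np.array(p); Rm=R.from_quat(s['orientation']).as_matrix() if Rm is None else Rm
    rows=[]
    for tp,tR,n in segs:
        for k in range(n):
            f=1/(n-k)
            rv=R.from_matrix(Rm.T@tR).as_rotvec()*f
            d=Rm.T@(np.array(tp)-p)*f
            a=np.round(d/.3,3); b=np.round(rv/(np.pi/4),3)
            rows.append([closure,a.tolist(),b.tolist()])
            p=p+Rm@(a*.3); Rm=Rm@R.from_rotvec(b*np.pi/4).as_matrix()
    print(str(rows).replace(' ','')); return p,Rm
E
python3 - <<'E'
from h import *
m=manip.camera_model('wrist'); print(np.round(m['hand_eye'],3), m['camera_matrix'])
plan([((.42,-.06,.36),down(-.185),12)],1)
for c,u in [('scene',(225,170,295,250)),('side',(180,145,275,225))]:
    im=cv2.imread(f'pics/{c}0.png')[u[1]:u[3],u[0]:u[2]]
    cv2.imwrite(f'pics/{c}c.png',cv2.resize(im,(400,400*im.shape[0]//im.shape[1]),interpolation=2))
a=cv2.imread('pics/scenec.png');b=cv2.imread('pics/sidec.png');h=min(a.shape[0],b.shape[0])
cv2.imwrite('pics/crop.png',np.hstack([a[:h],b[:h]]))
E
```

```text
[[ 0.    -0.953 -0.304  0.084]
 [ 1.     0.001 -0.001 -0.   ]
 [ 0.002 -0.304  0.953 -0.081]
 [ 0.     0.     0.     1.   ]] [[320.43438945   0.         258.83737344]
 [  0.         320.43438945 189.9535875 ]
 [  0.           0.           1.        ]]
[[1,[-0.112,-0.129,-0.016],[-0.0,0.0,0.137]],[1,[-0.125,-0.116,-0.016],[-0.0,0.0,0.137]],[1,[-0.137,-0.102,-0.016],[-0.0,0.0,0.137]],[1,[-0.147,-0.087,-0.016],[-0.0,0.0,0.137]],[1,[-0.155,-0.071,-0.016],[-0.0,0.0,0.136]],[1,[-0.162,-0.054,-0.016],[-0.0,0.0,0.137]],[1,[-0.167,-0.036,-0.016],[-0.0,0.0,0.136]],[1,[-0.169,-0.018,-0.016],[-0.0,0.0,0.137]],[1,[-0.17,0.0,-0.016],[-0.0,0.0,0.136]],[1,[-0.169,0.019,-0.016],[-0.0,0.0,0.137]],[1,[-0.167,0.037,-0.016],[-0.0,0.0,0.136]],[1,[-0.162,0.054,-0.015],[-0.0,0.0,0.137]]]
```

View pics/crop.png

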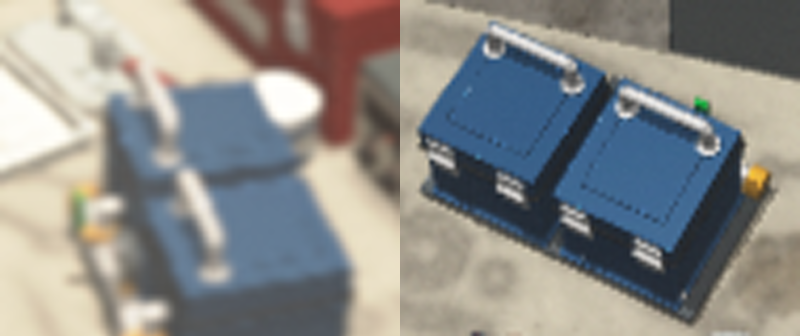

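The right-hand crop (seen from behind) shows a green upright lever at (700,105), beside the robot-left chamber. So the left chamber looks like filter_a. I'll confirm this from the wrist.

Emit:
carry_out:
  targets:
    - [1,[-0.112,-0.129,-0.016],[0,0,0.137]]
    - [1,[-0.125,-0.116,-0.016],[0,0,0.137]]
    - [1,[-0.137,-0.102,-0.016],[0,0,0.137]]
    - [1,[-0.147,-0.087,-0.016],[0,0,0.137]]
    - [1,[-0.155,-0.071,-0.016],[0,0,0.136]]
    - [1,[-0.162,-0.054,-0.016],[0,0,0.137]]
    - [1,[-0.167,-0.036,-0.016],[0,0,0.136]]
    - [1,[-0.169,-0.018,-0.016],[0,0,0.137]]
    - [1,[-0.17,0.0,-0.016],[0,0,0.136]]
    - [1,[-0.169,0.019,-0.016],[0,0,0.137]]
    - [1,[-0.167,0.037,-0.016],[0,0,0.136]]
    - [1,[-0.162,0.054,-0.015],[0,0,0.137]]

```text
time_s: 2.9
tcp_pos: [0.4202, -0.0618, 0.3604]
orientation: [0.771, 0.637, 0.0, 0.0]
force: [0.6, -0.1, -0.1]
finger_gap: 0.0004
grip_force: 0.0
```

Run:
```python
from h import *
s=manip.get_state(); print(s['time_s'],s['tcp_pos'],s['orientation'],s['finger_gap'],np.abs(s['qd']).max())
im=manip.camera('wrist'); cv2.imwrite('pics/w1.png',im[...,::-1])
for n in ['filter_a','cover_a_handle','cover_a','filter_skid','drip_tray','grease_tin']:
    print(n,[(np.round(d['centre'],3).tolist(),round(d['score'],2)) for d in manip.find_in(n,'wrist')][:3])
s=manip.get_state(); print(s['tcp_pos'])
```

```text
2.9 [ 0.42024289 -0.06181278  0.36043463] [7.70636628e-01 6.37274635e-01 3.08875543e-04 3.63719574e-04] 0.0004097496143158588 0.8742936048370145
filter_a [([0.483, -0.121, 0.13], 0.94), ([0.511, -0.006, 0.135], 0.69)]
cover_a_handle [([0.436, -0.023, 0.035], 0.62), ([0.514, -0.005, 0.135], 0.55)]
cover_a [([0.515, -0.012, 0.138], 0.85), ([0.488, -0.127, 0.13], 0.71)]
filter_skid [([0.438, -0.023, 0.038], 0.95)]
drip_tray [([0.63, 0.069, 0.052], 0.42)]
grease_tin [([0.633, 0.072, 0.056], 0.95)]
[ 0.41945276 -0.05891782  0.35972559]
```

View pics/w1.png

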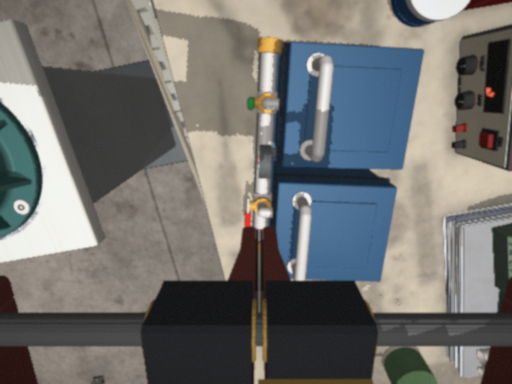

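The green lever is at (252,103) by the upper (robot-left) chamber, so that is filter_a. The red lever at (248,215) marks the lower (robot-right) chamber as filter_b. Handle a runs (322,65)–(308,152). Next I'll back-project the pixels.

```bash
cat >> h.py <<'E'
def proj(cam='wrist',pos=None,q=None):
    m=manip.camera_model(cam); K=np.array(m['camera_matrix'])
    if cam!='wrist': return K,np.array(m['world_from_camera'])
    T=np.eye(4); T[:3,:3]=R.from_quat(q).as_matrix(); T[:3,3]=pos
    return K,T@np.array(m['hand_eye'])
def back(uv,z,K,T):
    d=T[:3,:3]@np.linalg.solve(K,[uv[0],uv[1],1.]); o=T[:3,3]; return (o+d*(z-o[2])/d[2])[:2]
E
python3 - <<'E'
from h import *
K,T=proj(pos=[.42024289,-.06181278,.36043463],q=[7.70636628e-01,6.37274635e-01,3.08875543e-04,3.63719574e-04])
for n,uv,z in [('bTL',(278,183),.131),('bTR',(395,187),.131),('bBR',(383,280),.131),('hb1',(305,200),.166),('hb2',(295,275),.166),
 ('aTL',(286,43),.143),('aTR',(422,50),.131),('aBR',(405,169),.131),('aBL',(275,168),.143),('ha1',(322,65),.176),('ha2',(308,152),.176)]:
    print(n,back(uv,z,K,T).round(4))
for n in ['cover_a','cover_a_handle','drip_tray']:
    for c in ['wrist','side','scene']:
        for d in manip.trace(n,c)[:3]:
            r=d['region']; (cx,cy),(w,h),a=cv2.minAreaRect(np.argwhere(r)[:,::-1].astype(np.float32))
            K2,T2=(K,T) if c=='wrist' else proj(c)
            z={'cover_a':.131,'cover_a_handle':.168,'drip_tray':.022}[n]
            print(n,c,round(d['score'],2),(round(cx),round(cy)),(round(w),round(h),round(a)), back((cx,cy),z,K2,T2).round(3), r.sum())
E
```

```text
bTL [ 0.438  -0.0738]
bTR [ 0.5539 -0.1003]
bBR [ 0.5341 -0.2073]
hb1 [ 0.4592 -0.0838]
hb2 [ 0.4382 -0.1596]
aTL [0.4658 0.0512]
aTR [0.5853 0.024 ]
aBR [ 0.5648 -0.0833]
aBL [ 0.4377 -0.0549]
ha1 [0.4873 0.0272]
ha2 [ 0.467  -0.0382]
cover_a wrist 0.74 (349, 107) (141, 126, 3) [ 0.517 -0.013] 16508
cover_a wrist 0.63 (333, 227) (123, 105, 2) [ 0.486 -0.133] 11653
cover_a side 0.83 (206, 172) (35, 37, 28) [ 0.498 -0.135] 1167
cover_a side 0.72 (238, 187) (35, 39, 28) [ 0.527 -0.011] 1222
cover_a scene 0.86 (268, 212) (26, 35, 82) [ 0.479 -0.154] 719
cover_a scene 0.62 (258, 192) (23, 32, 79) [ 0.516 -0.011] 543
cover_a_handle wrist 0.67 (349, 107) (141, 126, 3) [ 0.507 -0.009] 16541
cover_a_handle side 0.74 (238, 186) (34, 41, 31) [ 0.543 -0.004] 1271
cover_a_handle scene 0.68 (258, 192) (20, 30, 81) [ 0.488 -0.058] 474
drip_tray wrist 0.41 (333, 228) (123, 106, 2) [ 0.504 -0.187] 11675
drip_tray scene 0.97 (216, 188) (43, 29, 45) [0.423 0.251] 983
```

Run:
```python
from h import *
plan([((.477,-.007,.285),down(-.21),4),((.477,-.007,.262),down(-.21),2),((.474,-.0065,.2465),down(-.21),4)],1)
```

```text
[[1,[0.052,0.039,0.062],[-0.0,0.0,0.008]],[1,[0.052,0.038,0.063],[-0.0,0.0,0.008]],[1,[0.053,0.038,0.062],[-0.0,0.0,0.008]],[1,[0.052,0.037,0.063],[-0.0,0.0,0.009]],[1,[0.0,0.0,0.038],[-0.0,0.0,-0.0]],[1,[0.0,0.0,0.039],[-0.0,0.0,-0.0]],[1,[-0.0,-0.002,0.013],[-0.0,0.0,-0.0]],[1,[-0.0,-0.003,0.013],[-0.0,0.0,-0.0]],[1,[-0.0,-0.002,0.013],[-0.0,0.0,-0.0]],[1,[-0.0,-0.003,0.012],[-0.0,0.0,-0.0]]]
```

Emit:
carry_out:
  targets:
    - [1,[0.052,0.039,0.062],[0,0,0.008]]
    - [1,[0.052,0.038,0.063],[0,0,0.008]]
    - [1,[0.053,0.038,0.062],[0,0,0.008]]
    - [1,[0.052,0.037,0.063],[0,0,0.009]]
    - [1,[0,0,0.038],[0,0,0]]
    - [1,[0,0,0.039],[0,0,0]]
    - [1,[0,-0.002,0.013],[0,0,0]]
    - [1,[0,-0.003,0.013],[0,0,0]]
    - [1,[0,-0.002,0.013],[0,0,0]]
    - [1,[0,-0.003,0.012],[0,0,0]]
  newtons: 20

```text
time_s: 4.95
tcp_pos: [0.4712, -0.0065, 0.2475]
orientation: [0.778, 0.629, -0.002, -0.002]
force: [-17.2, 3.1, 42.7]
finger_gap: 0.0006
grip_force: 22.9
```

Emit:
carry_out:
  targets:
    - [1,[0,0,0],[0,0,0]]

```text
time_s: 5.08
tcp_pos: [0.4711, -0.0064, 0.2478]
orientation: [0.778, 0.629, -0.002, -0.002]
force: [-11.9, 0.6, 19.8]
finger_gap: 0.0006
grip_force: 11.6
```

Emit:
carry_out:
  targets:
    - [1,[0,0,0.005],[0,0,0]]
    - [1,[0,0,0],[0,0,0]]
    - [1,[0,0,0],[0,0,0]]

```text
time_s: 5.45
tcp_pos: [0.4711, -0.0064, 0.2475]
orientation: [0.778, 0.629, -0.002, -0.002]
force: [-15.7, 2.9, 33.3]
finger_gap: 0.0007
grip_force: 18.5
```

Run:
```python
from h import *
plan([((.472,-.006,.30),down(-.21),2),((.44,-.165,.33),down(-.21),4)],-1)
```

```text
[[-1,[0.001,0.001,-0.087],[-0.003,0.0,-0.001]],[-1,[0.001,0.001,-0.088],[-0.003,0.001,-0.0]],[-1,[-0.135,0.002,-0.025],[0.0,-0.0,-0.0]],[-1,[-0.135,0.001,-0.025],[0.0,-0.0,-0.0]],[-1,[-0.135,0.002,-0.025],[0.0,-0.0,-0.0]],[-1,[-0.136,0.001,-0.025],[0.0,-0.0,-0.0]]]
```

Emit:
carry_out:
  targets:
    - [1,[0,0,-0.088],[0,0,0]]
    - [1,[0,0,-0.088],[0,0,0]]
    - [-1,[-0.135,0.002,-0.025],[0,0,0]]
    - [-1,[-0.135,0.001,-0.025],[0,0,0]]
    - [-1,[-0.135,0.002,-0.025],[0,0,0]]
    - [-1,[-0.136,0.001,-0.025],[0,0,0]]
    - [-1,[0,0,0],[0,0,0]]
    - [-1,[0,0,0],[0,0,0]]

```text
time_s: 6.45
tcp_pos: [0.4415, -0.1655, 0.3279]
orientation: [0.778, 0.628, 0.0, -0.0]
force: [-1.4, 0.5, -0.4]
finger_gap: 0.0572
grip_force: 0.0
```

Run:
```python
from h import *
s=manip.get_state(); print(s['time_s'],s['tcp_pos'],s['orientation'],s['finger_gap'],np.abs(s['qd']).max())
np.savez('w2.npz',p=s['tcp_pos'],q=s['orientation'])
im=manip.camera('wrist'); cv2.imwrite('pics/w2.png',im[...,::-1])
```

```text
6.45 [ 0.44151108 -0.16552102  0.32787261] [ 7.77933958e-01  6.28346006e-01  1.94046546e-04 -1.23071644e-04] 0.05716488205728443 0.022087134709655558
```

View pics/w2.png

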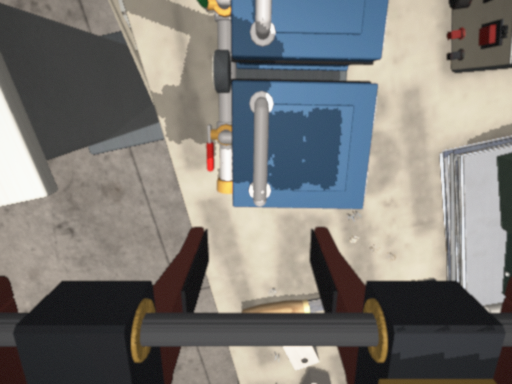

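Handle b runs (262,102)–(260,192). Cover b's corners are (233,82), (377,82), (363,208) and (234,207). Cover a sits level behind it.

Run:
```python
from h import *
w=np.load('w2.npz'); K,T=proj(pos=w['p'],q=w['q'])
P=[back(u,.131,K,T) for u in [(233,82),(377,82),(363,208),(234,207)]]
H=[back(u,.167,K,T) for u in [(262,102),(260,192)]]
print(np.round(P,4),np.mean(P,0)); print(np.round(H,4),np.mean(H,0))
e=lambda a,b:np.arctan2(*(b-a)[::-1])
print('yaw x',e(P[0],P[1]),e(P[3],P[2]),'y',e(P[3],P[0])-np.pi/2,e(P[2],P[1])-np.pi/2,e(H[1],H[0])-np.pi/2)
m=manip.trace('drip_tray','side')
for d in m[:2]:
    r=d['region']; (K2,T2)=proj('side'); c=cv2.boxPoints(cv2.minAreaRect(np.argwhere(r)[:,::-1].astype(np.float32)))
    print(d['score'],np.round([back(u,.015,K2,T2) for u in c],3))
```

```text
[[ 0.4394 -0.0752]
 [ 0.5551 -0.1001]
 [ 0.5313 -0.2082]
 [ 0.4146 -0.1821]] [ 0.48509529 -0.14143045]
[[ 0.4594 -0.0942]
 [ 0.4435 -0.1614]] [ 0.45145333 -0.12781075]
yaw x -0.21183702319577002 -0.22021865642468466 y -0.2279305119879349 -0.21688195274980382 -0.23186017622216415
```

Run:
```python
from h import *
plan([((.450,-.132,.27),down(-.218),3),((.450,-.132,.225),down(-.218),3)],-1)
```

```text
[[-1,[0.038,0.002,0.064],[-0.0,-0.0,0.003]],[-1,[0.037,0.001,0.064],[-0.0,-0.0,0.003]],[-1,[0.038,0.001,0.064],[-0.001,-0.001,0.004]],[-1,[-0.0,0.0,0.05],[0.0,0.0,-0.0]],[-1,[-0.0,0.0,0.05],[0.0,0.0,-0.0]],[-1,[-0.0,0.0,0.05],[0.0,0.0,-0.0]]]
```

Emit:
carry_out:
  targets:
    - [-1,[0.038,0.002,0.064],[0,0,0.003]]
    - [-1,[0.037,0.001,0.064],[0,0,0.003]]
    - [-1,[0.038,0.001,0.064],[0,0,0.004]]
    - [-1,[0,0,0.05],[0,0,0]]
    - [-1,[0,0,0.05],[0,0,0]]
    - [-1,[0,0,0.05],[0,0,0]]
    - [1,[0,0,0],[0,0,0]]
    - [1,[0,0,0],[0,0,0]]
    - [1,[0,0,0],[0,0,0]]
    - [1,[0,0,0],[0,0,0]]
    - [1,[0,0,0],[0,0,0]]
    - [1,[0,0,0],[0,0,0]]
  newtons: 25

```text
time_s: 8.05
tcp_pos: [0.4501, -0.133, 0.2254]
orientation: [0.78, 0.626, -0.0, 0.0]
force: [0.5, 0.7, 0.6]
finger_gap: 0.0316
grip_force: 0.0
```

Run:
```python
from h import *
s=manip.get_state(); print(s['tcp_pos'],s['finger_gap'],s['grip_force'],s['force'])
p=np.array(s['tcp_pos']); ex=np.array([.9763,-.2163,0]); Rm=down(-.218)
O=p+.097*ex; O[2]=.101+.061
th=np.linspace(0,1.56,21)[1:]; r=np.hypot(.097,.062); a=np.arctan2(.062,.097)
# offset so the arc begins at the measured pose
off=p-(O+r*(-np.cos(a)*ex+[0,0,np.sin(a)]))
pp,RR=p,R.from_quat(s['orientation']).as_matrix(); print(off)
for h in (th[:10],th[10:]):
    pp,RR=plan([(O+off+r*(-np.cos(a+t)*ex+np.array([0,0,np.sin(a+t)])),Rm,1) for t in h],1,pp,RR)
```

```text
[ 0.45009697 -0.13304647  0.22537716] 0.031552711581639824 0.0 [0.51441655 0.67793153 0.59710619]
[0.         0.         0.00137716]
[[1,[0.0,0.017,-0.025],[0.0,0.0,-0.001]],[1,[0.0,0.019,-0.023],[0.0,0.0,-0.0]],[1,[0.0,0.021,-0.021],[0.0,0.0,-0.0]],[1,[0.0,0.022,-0.02],[0.0,0.0,-0.0]],[1,[0.0,0.024,-0.018],[0.0,0.0,-0.0]],[1,[0.0,0.025,-0.017],[0.0,0.0,-0.0]],[1,[0.0,0.026,-0.014],[0.0,0.0,-0.0]],[1,[0.0,0.028,-0.012],[0.0,0.0,-0.0]],[1,[0.0,0.028,-0.01],[0.0,0.0,-0.0]],[1,[0.0,0.029,-0.008],[0.0,0.0,-0.0]]]
[[1,[0.0,0.029,-0.005],[0.0,0.0,-0.0]],[1,[0.0,0.03,-0.003],[0.0,0.0,-0.0]],[1,[0.0,0.03,-0.001],[0.0,0.0,-0.0]],[1,[0.0,0.03,0.002],[0.0,0.0,-0.0]],[1,[0.0,0.029,0.003],[0.0,0.0,-0.0]],[1,[0.0,0.03,0.007],[0.0,0.0,-0.0]],[1,[0.0,0.028,0.008],[0.0,0.0,-0.0]],[1,[0.0,0.028,0.011],[0.0,0.0,-0.0]],[1,[0.0,0.028,0.012],[0.0,0.0,-0.0]],[1,[0.0,0.026,0.015],[0.0,0.0,-0.0]]]
```

Still closing, so I'll let it finish.

Emit:
carry_out:
  targets:
    - [1,[0,0,0],[0,0,0]]
    - [1,[0,0,0],[0,0,0]]
    - [1,[0,0,0],[0,0,0]]
    - [1,[0,0,0],[0,0,0]]

```text
time_s: 8.55
tcp_pos: [0.4498, -0.1329, 0.2252]
orientation: [0.78, 0.626, -0.0, -0.0]
force: [-1.4, 0.5, 1.6]
finger_gap: 0.0103
grip_force: 25.0
```

Emit:
carry_out:
  targets:
    - [1,[0,0.017,-0.025],[0,0,0]]
    - [1,[0,0.019,-0.023],[0,0,0]]
    - [1,[0,0.021,-0.021],[0,0,0]]
    - [1,[0,0.022,-0.02],[0,0,0]]
    - [1,[0,0.024,-0.018],[0,0,0]]
    - [1,[0,0.025,-0.017],[0,0,0]]
    - [1,[0,0.026,-0.014],[0,0,0]]
    - [1,[0,0.028,-0.012],[0,0,0]]
    - [1,[0,0.028,-0.01],[0,0,0]]
    - [1,[0,0.029,-0.008],[0,0,0]]

```text
time_s: 9.8
tcp_pos: [0.5191, -0.1487, 0.277]
orientation: [0.78, 0.626, -0.001, -0.001]
force: [-8.7, -1.9, 7.0]
finger_gap: 0.0104
grip_force: 25.0
```

Emit:
carry_out:
  targets:
    - [1,[0,0.029,-0.005],[0,0,0]]
    - [1,[0,0.03,-0.003],[0,0,0]]
    - [1,[0,0.03,-0.001],[0,0,0]]
    - [1,[0,0.03,0.002],[0,0,0]]
    - [1,[0,0.029,0.003],[0,0,0]]
    - [1,[0,0.03,0.007],[0,0,0]]
    - [1,[0,0.028,0.008],[0,0,0]]
    - [1,[0,0.028,0.011],[0,0,0]]
    - [1,[0,0.028,0.012],[0,0,0]]
    - [1,[0,0.026,0.015],[0,0,0]]
    - [1,[0,0,0],[0,0,0]]

```text
time_s: 11.18
tcp_pos: [0.6057, -0.1684, 0.2619]
orientation: [0.78, 0.626, 0.0, 0.002]
force: [0.3, -4.7, -2.0]
finger_gap: 0.0104
grip_force: 25.0
```

Emit:
carry_out:
  targets:
    - [0.45,[0,0,0],[0,0,0]]
    - [0.45,[0,0,0],[0,0,0]]
    - [0.45,[0,0,0],[0,0,0]]

```text
time_s: 11.55
tcp_pos: [0.6045, -0.1668, 0.2612]
orientation: [0.78, 0.626, 0.0, 0.0]
force: [-0.9, 0.2, 0.3]
finger_gap: 0.0241
grip_force: 0.0
```

Run:
```python
from h import *
s=manip.get_state(); print(s['tcp_pos'],s['finger_gap'],s['force'])
p=np.array(s['tcp_pos'])
pp,RR=plan([(p+[0,0,.04],down(-.218),2),(p+[0,0,.11],down(-.218),2)],.45)
plan([((.422,-.127,.31),down(1.353),10)],-.2,pp,RR)
```

```text
[ 0.60445253 -0.1668447   0.26121524] 0.024056716849364 [-0.88517471  0.24807413  0.31340903]
[[0.45,[0.0,0.0,-0.067],[0.0,-0.0,-0.0]],[0.45,[0.0,0.0,-0.066],[0.0,-0.0,-0.001]],[0.45,[0.0,0.0,-0.117],[0.0,-0.0,0.0]],[0.45,[0.0,0.0,-0.117],[0.0,-0.0,0.0]]]
[[-0.2,[-0.0,-0.062,0.02],[0.0,-0.0,-0.2]],[-0.2,[0.01,-0.062,0.02],[0.0,-0.0,-0.2]],[-0.2,[0.019,-0.059,0.021],[0.0,0.0,-0.2]],[-0.2,[0.028,-0.056,0.02],[0.0,0.0,-0.2]],[-0.2,[0.036,-0.05,0.021],[0.0,0.0,-0.2]],[-0.2,[0.044,-0.044,0.02],[0.0,0.0,-0.2]],[-0.2,[0.05,-0.037,0.021],[0.0,0.0,-0.2]],[-0.2,[0.055,-0.028,0.02],[0.0,0.0,-0.2]],[-0.2,[0.06,-0.02,0.021],[0.0,0.0,-0.2]],[-0.2,[0.061,-0.01,0.02],[0.001,0.0,-0.2]]]
```

Emit:
carry_out:
  targets:
    - [0.45,[0,0,-0.067],[0,0,0]]
    - [0.45,[0,0,-0.067],[0,0,0]]
    - [0.45,[0,0,-0.117],[0,0,0]]
    - [0.45,[0,0,-0.117],[0,0,0]]

```text
time_s: 12.05
tcp_pos: [0.6042, -0.1669, 0.3723]
orientation: [0.78, 0.626, -0.0, -0.0]
force: [0.0, -0.9, 0.4]
finger_gap: 0.0243
grip_force: 0.0
```

Emit:
carry_out:
  targets:
    - [-0.36,[0,-0.062,0.02],[0,0,-0.2]]
    - [-0.36,[0.01,-0.062,0.02],[0,0,-0.2]]
    - [-0.36,[0.019,-0.059,0.021],[0,0,-0.2]]
    - [-0.36,[0.028,-0.056,0.02],[0,0,-0.2]]
    - [-0.36,[0.036,-0.05,0.021],[0,0,-0.2]]
    - [-0.36,[0.044,-0.044,0.02],[0,0,-0.2]]
    - [-0.36,[0.05,-0.037,0.021],[0,0,-0.2]]
    - [-0.36,[0.055,-0.028,0.02],[0,0,-0.2]]
    - [-0.36,[0.06,-0.02,0.021],[0,0,-0.2]]
    - [-0.36,[0.061,-0.01,0.02],[0,0,-0.2]]
    - [-0.36,[0,0,0],[0,0,0]]
    - [-0.36,[0,0,0],[0,0,0]]

```text
time_s: 13.55
tcp_pos: [0.4229, -0.1276, 0.3107]
orientation: [0.111, 0.994, -0.0, 0.001]
force: [0.6, 0.8, 0.5]
finger_gap: 0.0597
grip_force: 0.0
```

Run:
```python
from h import *
s=manip.get_state(); print(s['time_s'],s['tcp_pos'],s['orientation'],s['finger_gap'],np.abs(s['qd']).max())
np.savez('w3.npz',p=s['tcp_pos'],q=s['orientation'])
im=manip.camera('wrist'); cv2.imwrite('pics/w3.png',im[...,::-1])
print(manip.find_in('plate_tab','wrist'))
K,T=proj(pos=s['tcp_pos'],q=s['orientation'])
for d in manip.trace('plate_tab','wrist')[:2]:
    r=d['region']; (c,wh,a)=cv2.minAreaRect(np.argwhere(r)[:,::-1].astype(np.float32)); print(d['score'],c,wh,a,back(c,.118,K,T))
```

```text
13.55 [ 0.42293745 -0.12757652  0.31066843] [ 1.10718923e-01  9.93851466e-01 -1.72954508e-04  7.44755063e-04] 0.05970856768406552 0.012086523765564247
[{'centre': [0.468, -0.1377, 0.0801], 'score': 0.69}]
0.98 (260.0, 218.0) (44.0, 86.0) 90.0 [ 0.45311919 -0.13408426]
```

View pics/w3.png

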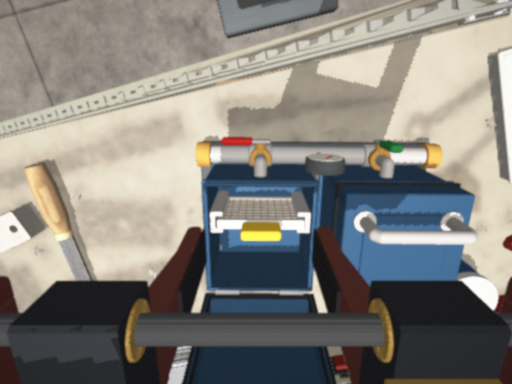

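The yellow tab shows at about (242–281, 222–240) inside the open chamber, with the plate's mesh just above it in the image. Cover b stands open at the bottom and cover a is shut at the right.

Run:
```python
from h import *
w=np.load('w3.npz'); K,T=proj(pos=w['p'],q=w['q'])
im=cv2.imread('pics/w3.png'); hsv=cv2.cvtColor(im,cv2.COLOR_BGR2HSV)
m=cv2.inRange(hsv,(22,120,80),(36,255,255)); m[:200]=0;m[260:]=0;m[:,:225]=0;m[:,300:]=0
ys,xs=np.nonzero(m); print(xs.min(),xs.max(),ys.min(),ys.max())
c=(xs.min()+xs.max()+1)/2
print('rear top',back((c,ys.max()+1),.123,K,T)); 
for y in range(ys.min(),ys.max()+1): print(y,im[y,261].tolist(),end=' ')
for q in (.005,):
  t=back((c,ys.max()+1),.123,K,T)-q*np.array([.976,-.216]); print('\ntab',t)
plan([((*t,.25),down(1.353),4),((*t,.195),down(1.353),3),((*t,.179),down(1.353),2)],-.36)
```

```text
241 280 222 240
rear top [ 0.47374456 -0.13777012]
222 [84, 142, 164] 223 [41, 124, 152] 224 [32, 122, 151] 225 [32, 124, 153] 226 [30, 123, 152] 227 [32, 122, 152] 228 [33, 124, 154] 229 [34, 127, 157] 230 [38, 144, 178] 231 [52, 193, 229] 232 [69, 237, 250] 233 [85, 251, 254] 234 [97, 254, 254] 235 [101, 254, 254] 236 [99, 254, 254] 237 [92, 254, 254] 238 [87, 254, 254] 239 [91, 251, 253] 240 [120, 226, 234] 
tab [ 0.46886456 -0.13669012]
[[-0.36,[-0.039,0.001,0.05],[-0.0,0.0,-0.001]],[-0.36,[-0.039,0.001,0.051],[-0.0,0.0,-0.001]],[-0.36,[-0.039,0.001,0.05],[-0.0,0.001,-0.001]],[-0.36,[-0.039,0.001,0.051],[-0.0,0.0,-0.0]],[-0.36,[0.0,-0.0,0.061],[-0.0,0.0,-0.0]],[-0.36,[0.0,-0.0,0.061],[-0.0,0.0,-0.0]],[-0.36,[0.0,-0.0,0.061],[-0.0,0.0,-0.0]],[-0.36,[0.0,-0.0,0.027],[-0.0,0.0,-0.0]],[-0.36,[0.0,-0.0,0.026],[-0.0,0.0,-0.0]]]
```

Emit:
carry_out:
  targets:
    - [-0.36,[-0.04,0.001,0.05],[0,0,0]]
    - [-0.36,[-0.04,0.001,0.05],[0,0,0]]
    - [-0.36,[-0.04,0.001,0.05],[0,0,0]]
    - [-0.36,[-0.04,0.001,0.05],[0,0,0]]
    - [-0.36,[0,0,0.061],[0,0,0]]
    - [-0.36,[0,0,0.061],[0,0,0]]
    - [-0.36,[0,0,0.061],[0,0,0]]
    - [-0.36,[0,0,0.027],[0,0,0]]
    - [-0.36,[0,0,0.027],[0,0,0]]
    - [-0.36,[0,0,0],[0,0,0]]

```text
time_s: 14.95
tcp_pos: [0.4691, -0.1366, 0.1787]
orientation: [0.109, 0.994, 0.0, -0.0]
force: [0.2, -0.2, -0.8]
finger_gap: 0.0595
grip_force: 0.0
```

Emit:
carry_out:
  targets:
    - [1,[0,0,0],[0,0,0]]
    - [1,[0,0,0],[0,0,0]]
    - [1,[0,0,0],[0,0,0]]
    - [1,[0,0,0],[0,0,0]]
  newtons: 25

```text
time_s: 15.45
tcp_pos: [0.4695, -0.1367, 0.1795]
orientation: [0.109, 0.994, -0.0, 0.0]
force: [-0.8, 1.3, 3.9]
finger_gap: 0.0378
grip_force: 25.0
```

Emit:
carry_out:
  targets:
    - [1,[0,0,-0.02],[0,0,0]]
    - [1,[0,0,-0.03],[0,0,0]]
    - [1,[0,0,-0.04],[0,0,0]]
    - [1,[0,0,-0.04],[0,0,0]]
    - [1,[0,0,-0.04],[0,0,0]]
    - [1,[0,0,-0.04],[0,0,0]]
    - [1,[0,0,-0.04],[0,0,0]]
    - [1,[0,0,-0.04],[0,0,0]]
    - [1,[0,0,-0.04],[0,0,0]]
    - [1,[0,0,-0.04],[0,0,0]]
    - [1,[0,0,0],[0,0,0]]
  newtons: 30

```text
time_s: 16.82
tcp_pos: [0.4698, -0.1369, 0.2911]
orientation: [0.109, 0.994, -0.0, 0.001]
force: [-0.1, -0.5, -2.6]
finger_gap: 0.0379
grip_force: 30.0
```

Run:
```python
from h import *
K,T=proj('side')
P=np.array([back(u,.022,K,T) for u in [(292,174),(352,181),(349,219),(288,212)]]); print(P.round(3),P.mean(0))
t=P.mean(0)
pp,RR=plan([((.4698,-.1369,.38),down(1.353),3)],1)
plan([((*t,.38),down(1.353),11)],1,pp,RR)
```

```text
[[0.368 0.153]
 [0.341 0.376]
 [0.498 0.39 ]
 [0.526 0.173]] [0.43345898 0.27279094]
[[1,[-0.0,-0.0,-0.099],[-0.0,0.001,-0.0]],[1,[-0.0,-0.0,-0.099],[-0.0,0.001,-0.001]],[1,[-0.0,-0.0,-0.098],[-0.001,0.001,-0.0]]]
[[1,[0.038,0.119,0.0],[0.0,-0.0,-0.0]],[1,[0.038,0.119,0.0],[0.0,-0.0,-0.0]],[1,[0.037,0.119,0.0],[0.0,-0.0,-0.0]],[1,[0.038,0.119,0.0],[0.0,-0.0,-0.0]],[1,[0.037,0.119,0.0],[0.0,-0.0,-0.0]],[1,[0.038,0.119,0.0],[0.0,-0.0,-0.0]],[1,[0.037,0.119,0.0],[0.0,-0.0,-0.0]],[1,[0.038,0.118,0.0],[0.0,-0.0,-0.0]],[1,[0.037,0.119,0.0],[0.0,-0.0,-0.0]],[1,[0.038,0.118,0.0],[0.0,-0.0,-0.0]],[1,[0.037,0.119,0.0],[0.0,-0.0,-0.0]]]
```

Emit:
carry_out:
  targets:
    - [1,[0,0,-0.099],[0,0,0]]
    - [1,[0,0,-0.099],[0,0,0]]
    - [1,[0,0,-0.098],[0,0,0]]

```text
time_s: 17.2
tcp_pos: [0.4688, -0.1364, 0.3792]
orientation: [0.109, 0.994, 0.0, -0.001]
force: [-0.0, -0.0, -1.1]
finger_gap: 0.0378
grip_force: 30.0
```

Emit:
carry_out:
  targets:
    - [1,[0.038,0.119,0],[0,0,0]]
    - [1,[0.038,0.119,0],[0,0,0]]
    - [1,[0.037,0.119,0],[0,0,0]]
    - [1,[0.038,0.119,0],[0,0,0]]
    - [1,[0.037,0.119,0],[0,0,0]]
    - [1,[0.038,0.119,0],[0,0,0]]
    - [1,[0.037,0.119,0],[0,0,0]]
    - [1,[0.038,0.118,0],[0,0,0]]
    - [1,[0.037,0.119,0],[0,0,0]]
    - [1,[0.038,0.118,0],[0,0,0]]
    - [1,[0.037,0.119,0],[0,0,0]]
    - [1,[0,0,0],[0,0,0]]

```text
time_s: 18.7
tcp_pos: [0.4329, 0.2749, 0.3781]
orientation: [0.108, 0.994, 0.0, -0.001]
force: [0.1, -0.5, -2.4]
finger_gap: 0.0376
grip_force: 30.0
```

Emit:
carry_out:
  targets:
    - [1,[0,0,0.07],[0,0,0]]
    - [1,[0,0,0.07],[0,0,0]]
    - [1,[0,0,0.07],[0,0,0]]
    - [1,[0,0,0.07],[0,0,0]]
    - [1,[0,0,0.06],[0,0,0]]
    - [1,[0,0,0],[0,0,0]]
    - [1,[0,0,0],[0,0,0]]
    - [1,[0,0,0],[0,0,0]]

```text
time_s: 19.7
tcp_pos: [0.4339, 0.273, 0.2777]
orientation: [0.109, 0.994, 0.0, 0.001]
force: [-0.4, 0.8, -2.2]
finger_gap: 0.0375
grip_force: 30.0
```

Run:
```python
from h import *
s=manip.get_state(); print(s['time_s'],s['tcp_pos'],s['grip_force'],np.abs(s['qd']).max())
w=manip.camera('wrist'); c=manip.camera('side'); sc=manip.camera('scene')
a=cv2.resize(c[110:240,170:380],(400,248)); b=cv2.resize(sc[100:260,150:310],(400,300))[:248]
cv2.imwrite('pics/end.png',np.vstack([np.hstack([a,b]),cv2.resize(w,(400,300))[:, :].repeat(2,1)[:, :800] if 0 else np.hstack([cv2.resize(w,(400,300)),np.zeros((300,400,3),np.uint8)])])[...,::-1])
for n in ['filter_plate']:
  for k in ['side','scene']: print(k,manip.find_in(n,k)[:2])
```

```text
19.7 [0.43388766 0.27304272 0.27770178] 29.99772548675537 0.002343535250954991
side [{'centre': [0.6072, -0.463, 0.0586], 'score': 0.7}, {'centre': [0.4392, 0.2781, 0.1658], 'score': 0.57}]
scene []
```

View pics/end.png

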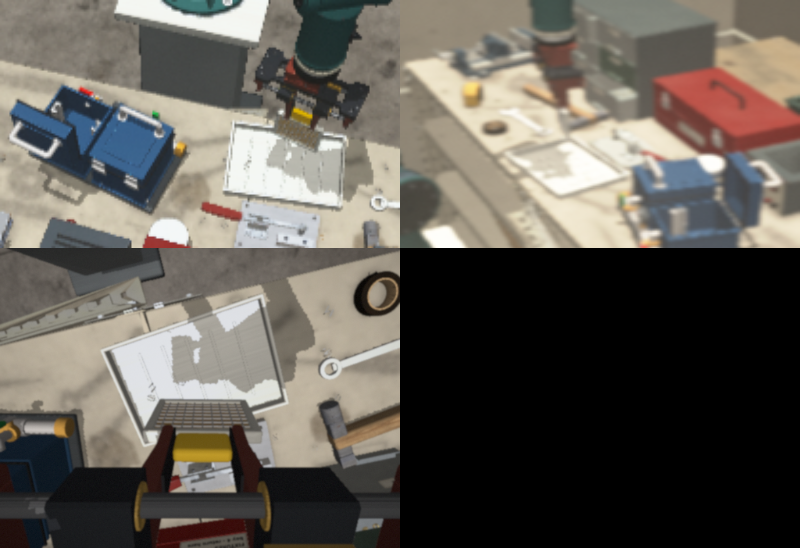

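The side and wrist views show the plate hanging upright from its yellow tab over the middle of the tray. Cover a is shut, cover b stands open, and the bystanders look undisturbed. The network puts the plate's middle at (0.439, 0.278, 0.166), against an estimated tray middle of (0.433, 0.273).

```bash
python3 -c "
from cell import manip
print(manip.finish_job())"
```

```text
the job is handed in; nothing more can be done
None
```

I handed the job in, but no verdict came back: by my own checks cover A is pressed shut, cover B stands open, and the filter plate is held upright and still over the middle of the drip tray, about 95 mm above it.

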